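# Screw the wide pressure vessel tight

### The arm

A 7-joint arm with a two-finger parallel gripper is mounted at the origin on a cart in front of the work surface, level with it; the furniture and walls round the work are solid. World frame = base frame: x ahead of the robot, y to its left, z up, the work surface at z = 0. Lengths are in mm, angles in degrees, forces in N, time in s.
With the tool pointing down it reaches from about 400 to 850 mm from the base axis. Payload 4.5 kg.
Tool frame: the origin (TCP) lies at the very end of the fingers, on their centre line; the grasp point (between the pads) lies 19 mm behind it; z points along the fingers, y is the line along which they close (so a half turn about z gives the same grasp; the last joint's range is limited). The gripper opens to 88 mm and grips with 3 to 60 N. Pads are 18 mm wide; open, the fingers measure 123 mm over their backs; the gripper's body (75 mm by 187 mm) begins 45 mm behind the grasp point.
Start: joints at [-65.787, 39.483, -11.15, 89.685, 9.013, 51.709, -12.324], TCP at [236.907, 578.385, 238.743] pointing down, gripper open.
Joint ranges: [-172.22, 172.22], [-26.19, 119.32], [-84.43, 86.54], [7.71, 146.69], [-57.33, 237.33], [2.42, 119.75], [-152.13, 152.13]. Speed limits (degrees/s): [147.25, 147.25, 180, 180, 180, 180, 180].

### API

Orientations are given as [roll, pitch, yaw] about the fixed x, y, z axes, in that order (R = Rz(yaw) Ry(pitch) Rx(roll)).
In Python, from plant import get_obs, camera, get_calibration, finish_job gives the robot as it stands. The module is installed in compiled form; this text tells all that it offers.
- The arm moves only by the shell command python3 -m pendant 'ROWS' [OPENING] [FORCE]. ROWS is JSON, a list of rows, each a list of 6 numbers: the shift along the world's x, y, z in m, then the turn, a rotation vector about the world's x, y, z in degrees. A call has exactly 10 rows; each row is the pose to reach, as a shift and turn from the pose commanded when the call began; what a row does not reach only later rows make up. A row lasts 1/10 s, in which the tool goes at most 50 mm and 8.59 degrees, less where a joint would pass 70% of its speed; a pose out of reach is approached as far as the arm can. A call with a gripper value outside its range is refused whole. OPENING is the finger opening in m, from 0 to 0.0881, set as the call begins (- or left out, the last holds). The fingers move at their own pace and stop on an object; FORCE is the grip in N (left out, the last holds). Time passes only in rows, so rows that repeat a pose let the fingers close, or fill a call up. It gives the time, the measured TCP pose, the force, the opening and the grip force at its end, in the units of the state.
- get_obs(): the state, without advancing time (a new reading comes with each control period).
- camera(name): name is "scene" or "top" or "wrist"; returns (picture, depth): 384x512x3 uint8, blue, green, red; 384x512 float32, mm along the optical axis (not along the pixel's ray), 0 where there is no reading.
- get_calibration(name): a dict with "camera_matrix" (3x3 intrinsics, pixels), "rvec" (rotation vector, rad) and "tvec" (3), from world to camera coordinates, as OpenCV has them; the wrist camera has in their place "hand_eye" (4x4, takes a point from camera to tool coordinates, whose origin is the TCP and whose axes are the flange's). Camera axes: x right, y down, z forward; pixel columns grow to the right and rows downward; lengths in mm; the calibration is good to about 2 mm. A picture is of the moment at which its call begins: read the wrist's pose just before it. get_calibration takes no time and is no camera call.
- finish_job(): hands the job in; it is judged then, once.
The state is a dict: "time_s": time; "qpos": joint angles; "joint_vel": joint speeds; "joint_efforts": joint torques, N m; "eef_pos": TCP position; "eef_rot": TCP orientation; "wrist_force": force on the tool from outside, world axes, zero at the start; "wrist_torque": the same for the moment, N m; "gripper_width": finger opening in mm; "grip_force": force on a finger pad.
Only numpy, scipy, OpenCV 4.12 (cv2) and the standard library are available. Lean on these libraries where they do the work, as an engineer would, in place of code of your own. Each camera call takes 0.05 s, during which the arm holds its last target. There are 200 camera calls.

### The job

Two steel pressure vessels stand on the bench, both with their screw caps still slack. Screw down the cap of the wide vessel, clockwise, until it stops tight, and let go of it. Leave the cap of the slim vessel as it is: it has yet to be filled.

Things in the scene. Friction and masses are not known exactly. Their poses are not given: they have to be found in the camera images.
- wide_cap_top (a point): centre of the top face (z up, about 130 mm above the bench) of the wide vessel's round knurled aluminium cap, 46 mm in diameter, to be gripped at any yaw on its side down to 31 mm below the top; below that are a 50 mm skirt with a lug (36.5 mm from the axis) and a 72 mm collar with a small upright stop pin. The steel vessel is bolted down, with a foot 84 mm across
- wide_cap (a joint): turn of the wide cap in rad, growing clockwise seen from above. At 1.6 the lug meets the stop pin and the cap is tight; it starts between 0.3 and 0.8, so less than a quarter turn is needed. It turns stiffly (0.1 N m), stays where it is left and sinks 2 mm per radian on its thread; at the stop it turns no further and the grip slips
- slim_cap_top (a point): centre of the top face of the slim vessel's cap: the same kind and height of vessel, but the knurled cap is only 27 mm in diameter and the foot 68 mm across. The two vessels may stand either way round
- slim_cap (a joint): turn of the slim vessel's cap in rad, same sense; it is slack, between 0 and 0.15, and shall stay so
There are look-alikes about, which are no part of the job. What is shaped like the part that bears slim_cap_top but red or yellow is not meant.

How it is judged (in metres and radians):
At the end, for the whole second after the job is handed in: The wide vessel's cap is screwed down to within 7 degrees (0.12 rad) of its stop and at rest, and the slim vessel's cap is still slack (below 0.3 rad) (value of joint wide_cap above 1.48 rad and velocity of joint wide_cap below 0.05 rad/s and value of joint slim_cap below 0.3 rad); the robot touches nothing.
It fails at once if the slim vessel's cap is turned (beyond 0.3 rad) (value of joint slim_cap above 0.3 rad).
It also fails if it takes over 32 s, if anything falls off the work surface, if the arm or the gripper's body presses on something with over 40 N, if the wrist force passes 120 N, or if a joint passes its speed limit or range.

## Working session

There is one attempt and no reset: what is moved stays moved. The work goes in short steps, Python scripts to look and compute and a shell command to move; the robot and the scene stay as the last step left them, time stands still between calls to the robot, and variables do not carry over. Pictures are saved under pics/ and viewed, at most 10 in all, crops included, and the job is handed in when it is done.

```bash
mkdir -p pics; python3 - <<'E'
from plant import *
import cv2,numpy as np
o=get_obs();print(o['time_s'],o['eef_pos'],o['eef_rot'],o['gripper_width'])
for n in("scene","top"):
    p,d=camera(n);cv2.imwrite(f"pics/{n}.png",p);np.savez(f"{n}.npz",p=p,d=d)
    c=get_calibration(n);print(n,np.round(c['camera_matrix'],1).tolist(),np.round(c['rvec'],3),np.round(c['tvec'],1))
E
```

```text
0.0 [236.72921314 577.74741891 237.89437022] [-1.79894365e+02  7.70907386e-03  1.57729648e+02] 87.79994897951772
scene [[424.4, 0.0, 260.8], [0.0, 424.4, 192.2], [0.0, 0.0, 1.0]] [ 1.76  -1.115  0.687] [-221.   325.5  934.7]
top [[376.4, 0.0, 247.9], [0.0, 376.4, 190.9], [0.0, 0.0, 1.0]] [ 2.111 -2.173  0.162] [  22.8  555.4 1235.1]
```

View pics/scene.png

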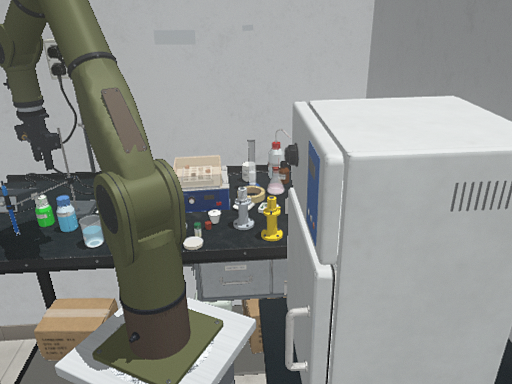

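View pics/top.png

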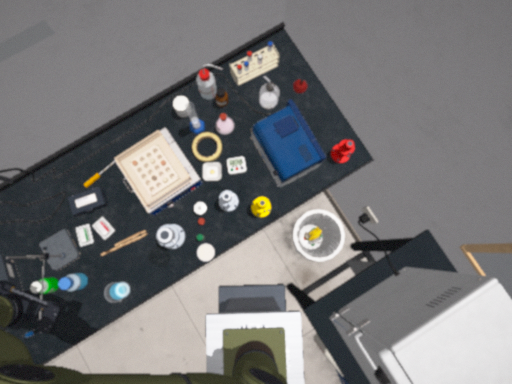

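Top view: the large steel vessel is near pixel (171,236) and the small steel one near (229,200). The yellow look-alike is at (261,206) and the red one at (343,150). I'll zoom in and measure.

```bash
cat > h.py <<'E'
import numpy as np,cv2
from plant import *
def cal(n):
    c=get_calibration(n);return np.array(c['camera_matrix']),cv2.Rodrigues(np.array(c['rvec'],float))[0],np.array(c['tvec'],float).ravel()
def cloud(n,d):
    K,R,t=cal(n);v,u=np.indices(d.shape)
    X=np.stack([(u-K[0,2])/K[0,0]*d,(v-K[1,2])/K[1,1]*d,d],-1)
    return (X-t)@R
E
python3 - <<'E'
from h import *
z=np.load('top.npz');p,d=z['p'],z['d'];W=cloud('top',d)
cv2.imwrite('pics/topc.png',cv2.resize(p[170:270,140:280],None,fx=5.6,fy=5.6,interpolation=cv2.INTER_CUBIC))
for nm,u,v in(('wide',171,236),('slim',229,200)):
    w=W[v-22:v+22,u-22:u+22].reshape(-1,3)
    m=w[(w[:,2]>122)&(w[:,2]<140)];print(nm,len(m),m.mean(0).round(1),np.ptp(m,0).round(),w[:,2].max())
K,R,t=cal('top')
E
```

```text
wide 184 [413.8 270.6 130.9] [44. 46. 14.] 1304.8741905289378
slim 61 [528.2  77.3 131.1] [26. 25. 14.] 1304.8741905289378
```

View pics/topc.png

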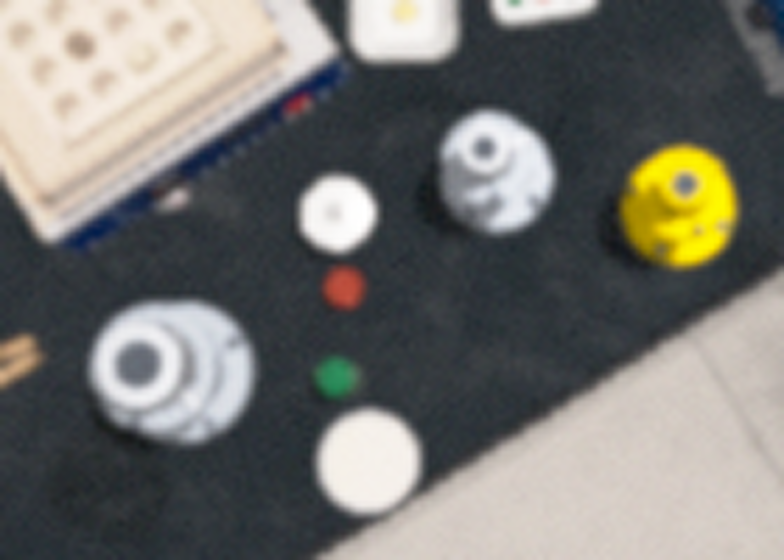

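The wide cap is at about (414, 271, 131) mm, 44–46 mm across; the slim cap is at (528, 77, 131), 26 mm across. Both match the given sizes. Next I check clearances around the wide cap and along the path.

```bash
python3 - <<'E'
from h import *
a=np.array([237,578]);b=np.array([414,271])
for n in('top','scene'):
    d=np.load(n+'.npz')['d'];W=cloud(n,d)[d>0]
    r=np.hypot(*(W[:,:2]-b).T)
    for lo,hi in((50,80),(80,110),(110,140),(140,180)):
        q=W[(r>lo)&(r<hi)];print(n,lo,hi,len(q),np.sort(q[:,2])[-3:].round() if len(q) else '', q[q[:,2].argmax()].round() if len(q) else'')
    s=np.clip((W[:,:2]-a)@(b-a)/((b-a)@(b-a)),.3,1);dd=np.linalg.norm(W[:,:2]-a-s[:,None]*(b-a),axis=1)
    q=W[(dd<110)&(W[:,2]>150)];print('path',len(q),q[:2].round())
E
python3 -m pendant '[[0.018,-0.031,0,0,0,0],[0.036,-0.062,0,0,0,0],[0.054,-0.093,0,0,0,0],[0.072,-0.124,0,0,0,0],[0.09,-0.155,0,0,0,0],[0.1,-0.173,0,0,0,0],[0.11,-0.19,0,0,0,0],[0.117,-0.2,0,0,0,0],[0.12,-0.205,0,0,0,0],[0.12,-0.205,0,0,0,0]]' 0.088 25
```

```text
top 50 80 997 [8. 8. 8.] [487. 254.   8.]
top 80 110 1660 [131. 133. 136.] [506. 330. 136.]
top 110 140 2204 [141. 141. 141.] [545. 275. 141.]
top 140 180 3368 [142. 143. 144.] [556. 328. 144.]
path 1978 [[269. 589. 316.]
 [269. 587. 316.]]
scene 50 80 129 [3. 3. 3.] [453. 232.   3.]
scene 80 110 602 [131. 138. 139.] [522. 285. 139.]
scene 110 140 1647 [138. 139. 139.] [529. 310. 139.]
scene 140 180 2251 [138. 139. 139.] [561. 235. 139.]
path 3262 [[182. 476. 679.]
 [184. 485. 673.]]
time_s: 1.1
eef_pos: [357.1, 373.2, 238.6]
eef_rot: [-180.0, -0.0, 157.7]
wrist_force: [-0.2, 0.6, -0.4]
gripper_width: 87.7
grip_force: 0.0
```

```bash
python3 -m pendant '[[0.01,-0.018,0,0,0,0],[0.022,-0.04,0,0,0,0],[0.034,-0.061,0,0,0,0],[0.045,-0.08,0,0,0,0],[0.052,-0.093,0,0,0,0],[0.056,-0.1,0,0,0,0],[0.057,-0.102,0,0,0,0],[0.057,-0.102,0,0,0,0],[0.057,-0.102,0,0,0,0],[0.057,-0.102,0,0,0,0]]'
cat > w.py <<'E'
from h import *
from scipy.spatial.transform import Rotation as Ro
import sys
o=get_obs();p,d=camera('wrist');c=get_calibration('wrist')
print(np.round(o['qpos'],1),np.round(o['eef_pos'],1))
K=np.array(c['camera_matrix']);H=np.array(c['hand_eye'])
v,u=np.indices(d.shape);X=np.stack([(u-K[0,2])/K[0,0]*d,(v-K[1,2])/K[1,1]*d,d],-1)
W=(X@H[:3,:3].T+H[:3,3])@Ro.from_euler('xyz',o['eef_rot'],degrees=True).as_matrix().T+o['eef_pos']
cv2.imwrite(sys.argv[1],p);np.savez('wrist.npz',p=p,d=d,W=W)
r=np.hypot(W[...,0]-414,W[...,1]-271)
m=(d>0)&(r<45)&(W[...,2]>122)&(W[...,2]<142)
q=W[m];print(len(q));
if len(q):
    z=np.median(q[:,2]);m&=abs(W[...,2]-z)<4;q=W[m]
    (x,y),s=cv2.minEnclosingCircle(q[:,:2].astype(np.float32))
    print('z',z,'mean',q.mean(0).round(1),'circle',round(x,1),round(y,1),round(2*s,1))
    rr=np.hypot(W[...,0]-x,W[...,1]-y);g=np.degrees(np.arctan2(W[...,1]-y,W[...,0]-x))
    k=(d>0)&(rr>29)&(rr<40)&(W[...,2]>75)&(W[...,2]<105)
    print('lug/pin',np.c_[g[k],rr[k],W[k][:,2]][::max(1,k.sum()//12)].round().tolist())
E
python3 w.py pics/w1.png
```

```text
time_s: 2.1
eef_pos: [413.4, 272.4, 238.8]
eef_rot: [180.0, -0.0, 157.8]
wrist_force: [-0.1, 0.5, 1.1]
gripper_width: 87.9
grip_force: 0.0
[-29.7  30.1 -13.9 111.6  10.9  39.5  17.6] [413.4 272.4 238.8]
1778
z 131.8357022602744 mean [411.  267.5 131.8] circle 412.1 267.0 47.4
lug/pin [[168.0, 35.0, 82.0], [164.0, 35.0, 99.0], [161.0, 33.0, 101.0], [-178.0, 31.0, 90.0], [124.0, 32.0, 89.0], [-150.0, 36.0, 90.0], [-143.0, 34.0, 89.0], [90.0, 34.0, 90.0], [80.0, 35.0, 89.0], [69.0, 30.0, 90.0], [-101.0, 31.0, 90.0], [-88.0, 33.0, 89.0], [24.0, 35.0, 90.0]]
```

View pics/w1.png

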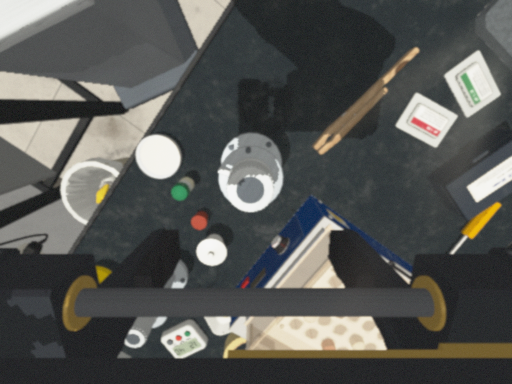

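The wrist view shows the wide cap centred at pixel (250,188). Averaging the two measurements gives a cap centre of about (412.5, 268.5, 131.5) mm. The lug is at about 164°, with its top near 101 mm, so fingertips at 105 mm stay clear.

```bash
python3 -m pendant '[[-0.001,-0.004,-0.015,0,0,0],[-0.001,-0.004,-0.035,0,0,0],[-0.001,-0.004,-0.055,0,0,0],[-0.001,-0.004,-0.075,0,0,0],[-0.001,-0.004,-0.095,0,0,0],[-0.001,-0.004,-0.11,0,0,0],[-0.001,-0.004,-0.122,0,0,0],[-0.001,-0.004,-0.13,0,0,0],[-0.001,-0.004,-0.134,0,0,0],[-0.001,-0.004,-0.134,0,0,0]]'
python3 -m pendant '[[0,0,0,0,0,0],[0,0,0,0,0,0],[0,0,0,0,0,0],[0,0,0,0,0,0],[0,0,0,0,0,0],[0,0,0,0,0,0],[0,0,0,0,0,0],[0,0,0,0,0,0],[0,0,0,0,0,0],[0,0,0,0,0,0]]' 0.03 25
```

```text
time_s: 3.15
eef_pos: [412.8, 267.5, 104.5]
eef_rot: [-180.0, -0.0, 157.7]
wrist_force: [0.2, -0.5, -0.3]
gripper_width: 88.2
grip_force: 0.0
time_s: 4.15
eef_pos: [413.3, 268.2, 104.9]
eef_rot: [179.9, 0.0, 157.7]
wrist_force: [0.4, 3.1, 1.8]
gripper_width: 45.1
grip_force: 25.0
```

The cap is gripped: opening 45 mm against a 46 mm cap. Now I turn it clockwise, which is negative about z.

```bash
python3 -m pendant '[[0,0,0,0,0,-3],[0,0,0,0,0,-7],[0,0,-0.0004,0,0,-12],[0,0,-0.0006,0,0,-17],[0,0,-0.0008,0,0,-22],[0,0,-0.001,0,0,-27],[0,0,-0.001,0,0,-32],[0,0,-0.0012,0,0,-37],[0,0,-0.0014,0,0,-40],[0,0,-0.0014,0,0,-40]]'
python3 -c "from plant import *;o=get_obs();print(o['wrist_torque'],o['qpos'])"
```

```text
time_s: 5.15
eef_pos: [413.0, 267.7, 103.5]
eef_rot: [180.0, -0.0, 117.7]
wrist_force: [0.1, 2.7, 3.1]
gripper_width: 45.3
grip_force: 25.0
[ 0.50946508 -0.01100139 -0.13248721] [-38.53493112  43.13943569   0.34801325 119.21403143  -0.80436882
  17.61482971  -9.79949164]
```

```bash
python3 -m pendant '[[0,0,0,0,0,-4],[0,0,0,0,0,-9],[0,0,-0.0004,0,0,-14],[0,0,-0.0006,0,0,-19],[0,0,-0.0008,0,0,-24],[0,0,-0.001,0,0,-29],[0,0,-0.001,0,0,-34],[0,0,-0.001,0,0,-39],[0,0,-0.001,0,0,-43],[0,0,-0.001,0,0,-46]]'
python3 -c "from plant import *;o=get_obs();print(o['wrist_torque'],o['qpos'])"
```

```text
time_s: 6.15
eef_pos: [412.0, 266.8, 102.5]
eef_rot: [-179.9, 0.1, 71.9]
wrist_force: [-1.5, -0.9, 6.6]
gripper_width: 45.1
grip_force: 25.0
[-0.3696874   0.27091406  1.02496739] [-43.96542041  43.84081966   9.29327508 119.59037846 -20.97230432
  18.20541582 -35.3432258 ]
```

The reaction torque rose to 1 N m after 86° in total, so the cap is at its stop. I release it and lift.

```bash
python3 -m pendant '[[0,0,0,0,0,0],[0,0,0,0,0,0],[0,0,0,0,0,0],[0,0,0,0,0,0],[0,0,0,0,0,0],[0,0,0,0,0,0],[0,0,0,0,0,0],[0,0,0,0,0,0],[0,0,0,0,0,0],[0,0,0,0,0,0]]' 0.088
python3 -m pendant '[[0,0,0.01,0,0,0],[0,0,0.025,0,0,0],[0,0,0.045,0,0,0],[0,0,0.065,0,0,0],[0,0,0.085,0,0,0],[0,0,0.105,0,0,0],[0,0,0.12,0,0,0],[0,0,0.13,0,0,0],[0,0,0.135,0,0,0],[0,0,0.135,0,0,0]]'
python3 w.py pics/w2.png
python3 - <<'E'
import cv2;p=cv2.imread('pics/w2.png')
cv2.imwrite('pics/w2c.png',cv2.resize(p[110:240,190:330],None,fx=4,fy=4,interpolation=cv2.INTER_CUBIC))
E
```

```text
time_s: 7.15
eef_pos: [412.9, 267.4, 102.4]
eef_rot: [180.0, -0.0, 71.7]
wrist_force: [-0.6, -0.6, 0.6]
gripper_width: 88.0
grip_force: 0.0
time_s: 8.15
eef_pos: [413.0, 267.5, 237.8]
eef_rot: [180.0, -0.0, 71.7]
wrist_force: [-0.6, -0.1, -0.4]
gripper_width: 87.9
grip_force: 0.0
[-50.2  30.9  18.6 113.2 -15.4  38.2 -40.1] [413.  267.5 237.8]
1752
z 129.92855951921013 mean [412.1 268.6 129.9] circle 411.7 267.4 47.4
lug/pin [[84.0, 36.0, 83.0], [80.0, 33.0, 90.0], [75.0, 31.0, 91.0], [94.0, 31.0, 90.0], [32.0, 34.0, 90.0], [113.0, 29.0, 90.0], [14.0, 33.0, 90.0], [2.0, 34.0, 90.0], [-8.0, 29.0, 90.0], [162.0, 30.0, 95.0], [-31.0, 36.0, 88.0], [-45.0, 31.0, 90.0], [-150.0, 35.0, 90.0]]
```

View pics/w2c.png

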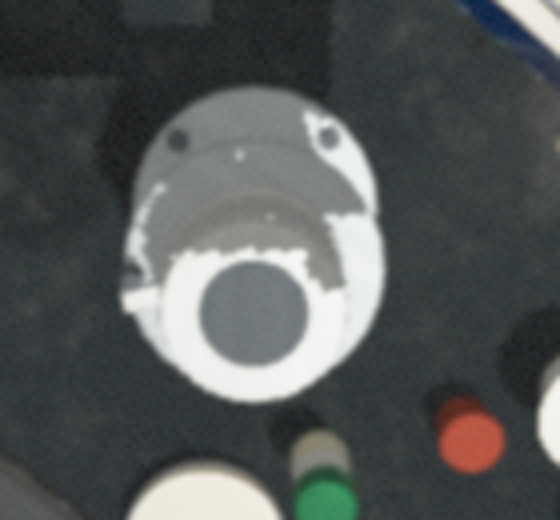

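The lug shows at the left edge of the crop, near (130,300). I'll check that it lies against the pin.

```bash
python3 - <<'E'
from h import *
z=np.load('wrist.npz');W=z['W'];d=z['d'];x=W[...,0]-412;y=W[...,1]-267.8
r=np.hypot(x,y);g=np.degrees(np.arctan2(y,x))
k=(d>0)&(r>27)&(r<42)&(W[...,2]>93)&(W[...,2]<112)
v,u=np.nonzero(k)
for i in np.argsort(g[k]):print(u[i],v[i],(g[k][i]).round(),r[k][i].round(),W[k][i,2].round())
p=z['p'];cv2.imwrite('pics/w2d.png',cv2.resize(p[160:210,205:265],None,fx=10,fy=10,interpolation=cv2.INTER_CUBIC))
E
```

```text
222 177 158.0 33.0 97.0
222 178 158.0 33.0 101.0
223 178 158.0 32.0 100.0
221 177 159.0 35.0 96.0
221 178 159.0 34.0 100.0
223 177 159.0 33.0 94.0
224 177 159.0 31.0 94.0
224 178 160.0 31.0 97.0
221 179 160.0 34.0 101.0
220 178 160.0 35.0 97.0
222 179 160.0 33.0 101.0
223 179 160.0 32.0 100.0
220 179 160.0 35.0 100.0
224 179 161.0 31.0 99.0
225 178 161.0 30.0 94.0
223 180 162.0 32.0 101.0
220 180 162.0 35.0 101.0
222 180 162.0 33.0 100.0
221 180 162.0 34.0 100.0
224 180 162.0 31.0 100.0
225 179 163.0 30.0 95.0
220 181 164.0 35.0 100.0
221 181 164.0 34.0 101.0
223 181 164.0 32.0 101.0
222 181 165.0 33.0 99.0
224 181 165.0 31.0 99.0
222 182 166.0 33.0 101.0
221 182 166.0 34.0 100.0
220 182 166.0 35.0 100.0
223 182 166.0 32.0 100.0
227 181 167.0 28.0 95.0
228 181 168.0 27.0 95.0
225 181 168.0 31.0 93.0
224 182 168.0 32.0 97.0
226 181 168.0 30.0 93.0
225 182 169.0 31.0 96.0
226 182 169.0 29.0 96.0
227 182 169.0 28.0 96.0
222 183 169.0 34.0 97.0
220 183 170.0 36.0 96.0
221 183 170.0 35.0 96.0
228 182 170.0 27.0 96.0
224 183 170.0 32.0 96.0
223 183 171.0 33.0 95.0
225 183 171.0 31.0 96.0
226 183 171.0 30.0 96.0
220 184 171.0 36.0 95.0
228 183 171.0 27.0 97.0
227 183 172.0 29.0 96.0
221 184 172.0 35.0 95.0
223 184 172.0 33.0 96.0
222 184 172.0 34.0 95.0
224 184 172.0 32.0 96.0
226 184 173.0 30.0 97.0
225 184 173.0 31.0 96.0
222 185 173.0 34.0 96.0
220 185 173.0 37.0 95.0
221 185 173.0 36.0 95.0
223 185 173.0 33.0 97.0
227 184 174.0 29.0 95.0
228 184 174.0 28.0 96.0
225 185 174.0 31.0 97.0
224 185 175.0 32.0 95.0
221 186 175.0 36.0 96.0
226 185 175.0 30.0 96.0
222 186 175.0 35.0 96.0
227 185 176.0 29.0 96.0
223 186 176.0 34.0 95.0
221 187 176.0 36.0 96.0
224 186 176.0 33.0 96.0
228 185 177.0 28.0 95.0
222 187 177.0 35.0 96.0
225 186 177.0 32.0 95.0
226 186 178.0 31.0 96.0
223 187 178.0 34.0 95.0
228 186 178.0 28.0 96.0
227 186 178.0 30.0 95.0
224 187 179.0 33.0 95.0
```

View pics/w2d.png

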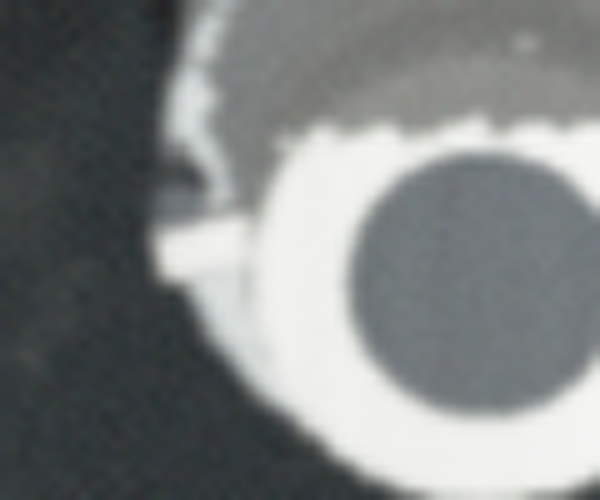

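The lug (168–179°, z 96) lies flush against the stop pin (158–167°, z 101), so the cap is tight. The gripper is clear of everything.

```bash
python3 -c "from plant import *;print(finish_job())"
```

```text
the job is handed in; nothing more can be done
None
```

The wide vessel's cap is screwed down with its lug against the stop pin and released; the slim vessel was not touched, and the job was handed in at about 8 s (no verdict was returned).

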